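# Set the cutting stop and lock it with the hex key

### The arm

A 6-joint arm with a two-finger parallel gripper is mounted at the origin on a cart in front of the work surface, level with it; the furniture and walls round the work are solid. World frame = base frame: x ahead of the robot, y to its left, z up, the work surface at z = 0. Lengths are in m, angles in rad, forces in N, time in s.
With the tool pointing down it reaches from about 0.35 to 0.975 m from the base axis. Payload 7.1 kg.
Tool frame: the origin (TCP) lies midway between the tips of the shut fingers; the grasp point (between the pads) lies 19 mm behind it; z points along the fingers, y is the line along which they close (so a half turn about z gives the same grasp; the last joint's range is limited). The gripper opens to 88 mm and grips with 3 to 60 N. Pads are 20 mm wide; open, the fingers measure 115 mm over their backs; the gripper's body (75 mm by 178 mm) begins 61 mm behind the grasp point.
Start: joints at [-0.019, 0.423, 1.63, -0, 1.089, -0.019], TCP at [0.625, 0, 0.223] pointing down, gripper open.
Joint ranges: [-3, 3], [-0.9, 2.11], [0.09, 2.58], [-1.31, 4.45], [0.11, 2.69], [-2.54, 2.54]. Speed limits (rad/s): [2.39, 2.39, 3.01, 3.14, 3.14, 3.14].

### API

Orientations are given as a unit quaternion [w, x, y, z].
In Python, from station import move_pose, movel, movej, command_gripper, wait, inverse_kinematics, read_camera, camera_info, MotionError, job_done, get_time, get_joint_pos, get_qvel, get_effort, get_tcp_pos, get_ee_rot, get_ft_force, get_ft_torque, get_grip_width, get_finger_force gives the robot as it stands. Calls block until the motion is done:
- move_pose(position, orientation): joint-space move of the TCP to a pose.
- movel(position, frame=None, v=0.15, until_force=None): straight line of the TCP; frame=None keeps the orientation; v is the mean speed in m/s. With until_force (N) it stops when the force on the tool has changed by that much, and returns True; else False.
- movej(angles): joint-space move.
- command_gripper(opening): opening from 0.0 (shut) to 1.0 (fully open); the grip force is fixed at half the most; returns when the fingers have stopped.
- wait(seconds).
- inverse_kinematics(position, orientation): joint angles nearest the present ones, or None.
- read_camera(name): name is "scene" or "side" or "wrist"; returns the picture (480x640x3 uint8, red, green, blue); there is no depth.
- camera_info(name): a dict with "intrinsics" (3x3 intrinsics, pixels), "T" (4x4, takes a point from camera to world coordinates); the wrist camera has in their place "tool_from_camera" (4x4, takes a point from camera to tool coordinates, whose origin is the TCP and whose axes are the flange's). Camera axes: x right, y up, looking along -z (the intrinsics and any distortion apply to the point x, -y, -z); pixel columns grow to the right and rows downward; lengths in m; the calibration is good to about 2 mm. A picture is of the moment at which its call begins: read the wrist's pose just before it. camera_info takes no time and is no camera call.
A pose or a line that the arm cannot do raises MotionError and nothing moves.
- job_done(): hands the job in; it is judged then, once.
Readings, each from a call of its own:
- get_time(): time.
- get_joint_pos(): joint angles.
- get_qvel(): joint speeds.
- get_effort(): joint torques, N m.
- get_tcp_pos(): TCP position.
- get_ee_rot(): TCP orientation.
- get_ft_force(): force on the tool from outside, world axes, zero at the start.
- get_ft_torque(): the same for the moment, N m.
- get_grip_width(): opening from 0.0 (shut) to 1.0 (fully open).
- get_finger_force(): force on a finger pad.
Only numpy, scipy, OpenCV 4.12 (cv2) and the standard library are available. Lean on these libraries where they do the work, as an engineer would, in place of code of your own. Each camera call takes 0.05 s, during which the arm holds its last target. There are 200 camera calls.

### The job

Slide the blue stop carriage by its black grip all the way against the red end block. Then take the orange-handled hex key from its wooden stand, feel it down into the recessed socket of the carriage's screw until it bottoms, and turn it clockwise (seen from above), regrasping as needed, until the screw comes up against its stop. Leave the key standing in the screw, with the carriage still against the red block, never let the key topple, and leave the loose parts round about where they lie.

Things in the scene. Friction and masses are not known exactly. Their poses are not given: they have to be found in the camera images.
- stop_slide (a joint): travel of the blue carriage along the rail (m): 0 at the dark end block, 0.080 hard against the red end block, which is the end of travel. It stays where it is left; about 4 N of friction. It moves along the +y axis of slide_grip.
- slide_grip (a point): centre of the black grip that stands on the blue carriage (carriage 53 x 78 mm, its top 44 mm above the bench). The grip is 14 mm along y (the sliding direction), 36 mm along x and 24 mm high: its foot on the carriage top is 12 mm below this point and its top 12 mm above. The red end block's top is 38 mm above the bench. The rail is fixed to the bench.
- lock_screw (a joint): angle of the screw (rad), growing as it is turned clockwise seen from above; it starts between 0 and 0.5 and ends at a hard stop at 2.5. About 0.12 N m of friction; it stays where it is left. Its axis is vertical.
- socket_floor (a point): centre of the floor of the screw's hex socket, 21 mm above the bench; it rides on the carriage, 41 mm from slide_grip towards the dark end. z up. The socket is 17 mm deep and 18 mm across flats, and one of its six flats faces the x axis of this point, which turns with the screw. Its rim lies 6 mm down a round counterbore of 30 mm diameter in the carriage's top.
- key_grip (a point): centre of the orange grip of the hex key, a square block with flat faces on its own x and y axes, 34 x 34 mm and 26 mm high; z up along the key. Below it is a round shank of 14 mm diameter, then the hex bit. The key weighs about 0.16 kg and is 96 mm long. Standing in its stand, the grip centre is 91 mm above the bench.
- key_tip (a point): centre of the lower end of the key, 83 mm below the grip's centre. The hex bit is 17 mm across flats and 24 mm long, its lowest 3 mm chamfered; flats face the key's own x axis (and each 60 degrees from it).
- stand_top (a point): centre of the top face of the wooden key stand, a fixed block of 56 x 56 mm, 30 mm high, with a round hole of 23 mm diameter and 22 mm depth in which the key stands upright.
- loose_bolt: a hex bolt 56 mm long lying loose on the bench; leave it alone
- wing_nut: a wing nut 40 mm wide lying loose on the bench; leave it alone
- beech_block: a small beech block 38 x 70 x 16 mm lying loose beyond the fence on the right; leave it alone
Mind the look-alikes: they are no part of the job. There is more than one size of the part that bears stop_slide; the job needs the larger.

How it is judged:
On the way, in this order (a step that is already met when the one before it is completed fails the run):
1. the carriage is slid against the red end block (value of joint stop_slide above 0.077 m), for 0.2 s.
2. the key is seated in the screw's socket (distance between key_tip and socket_floor below 0.005 m and angle between key_tip's own z axis and vertical below 0.12 rad), for 0.2 s.
3. the screw is turned up to its stop with the key seated (value of joint lock_screw above 2.38 rad and distance between key_tip and socket_floor below 0.006 m), for 0.2 s.
At the end, for the whole second after the job is handed in: the carriage is within 4 mm of the end of its travel at the red block (0.080), the screw is turned clockwise to within 0.12 rad of its stop at 2.5, and the released key stands upright (within 0.15 rad) in the socket, its tip within 6 mm of the socket floor's centre (all of step 3 and value of joint stop_slide above 0.076 m and angle between key_tip's own z axis and vertical below 0.15 rad); the robot touches nothing.
It fails at once if the key is toppled (angle between key_tip's own z axis and vertical above 0.8 rad).
It fails at once if a loose part is disturbed (distance of any of loose_bolt, wing_nut, beech_block from where it was at the start of the episode above 0.03 m).
It also fails if it takes over 58 s, if anything falls off the work surface, if the arm or the gripper's body presses on something with over 40 N, if the wrist force passes 120 N, or if a joint passes its speed limit or range.

## Working session

There is one attempt and no reset: what is moved stays moved. The work goes in short steps, each a Python script; the robot and the scene stay as the last script left them, time stands still between calls to the robot, and variables do not carry over. Pictures are saved under pics/ and viewed, at most 10 in all, crops included, and the job is handed in when it is done.

```bash
mkdir -p pics; ls; python3 - <<'E'
from station import *
import cv2,numpy as np
np.set_printoptions(precision=4,suppress=True)
for n in ["scene","side","wrist"]:
    im=read_camera(n); cv2.imwrite(f"pics/{n}0.png",im[:,:,::-1]); print(n,camera_info(n))
print(get_time(),get_tcp_pos(),get_ee_rot())
E
```

```text
pics
scene {'intrinsics': array([[545.52  ,   0.    , 319.9622],
       [  0.    , 545.52  , 237.2124],
       [  0.    ,   0.    ,   1.    ]]), 'T': array([[ 0.5628,  0.4681, -0.6813, -0.3461],
       [-0.8264,  0.338 , -0.4504, -0.7508],
       [ 0.0195,  0.8165,  0.5771,  0.8669],
       [ 0.    ,  0.    ,  0.    ,  1.    ]])}
side {'intrinsics': array([[548.6502,   0.    , 319.6155],
       [  0.    , 548.6502, 240.85  ],
       [  0.    ,   0.    ,   1.    ]]), 'T': array([[-0.9457,  0.1756, -0.2735,  0.2098],
       [-0.324 , -0.4415,  0.8367,  0.9869],
       [ 0.0262,  0.8799,  0.4744,  0.702 ],
       [ 0.    ,  0.    ,  0.    ,  1.    ]])}
wrist {'intrinsics': array([[355.881 ,   0.    , 319.5271],
       [  0.    , 355.881 , 236.3739],
       [  0.    ,   0.    ,   1.    ]]), 'tool_from_camera': array([[-0.    ,  0.9526,  0.3041,  0.084 ],
       [ 1.    ,  0.0002, -0.0007, -0.0001],
       [-0.0008,  0.3041, -0.9526, -0.1633],
       [ 0.    ,  0.    ,  0.    ,  1.    ]])}
0.15 [0.6246 0.     0.2221] [-0.0004  0.7071  0.7071 -0.0004]
```

View pics/scene0.png

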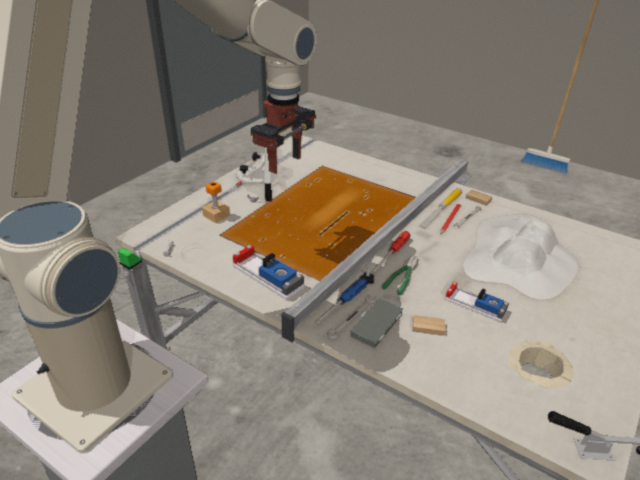

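View pics/wrist0.png

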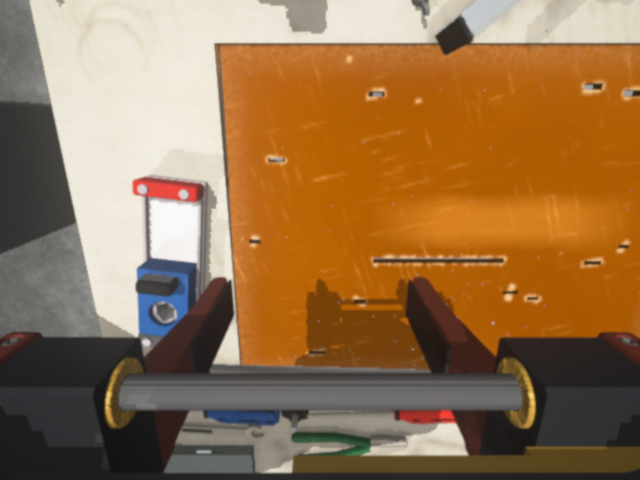

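The larger carriage (red block at scene (243,254), blue at (278,270)) is left of the fence. The smaller look-alike is at (490,302), right of it. The key stands at scene (214,195).

```bash
cat > h.py <<'E'
from station import *
import cv2,numpy as np
from scipy.spatial.transform import Rotation as R
np.set_printoptions(precision=4,suppress=True)
def camT(n,tcp=None,q=None):
    c=camera_info(n)
    if n!="wrist": return c["intrinsics"],c["T"]
    T=np.eye(4);T[:3,:3]=R.from_quat(np.roll(q,-1)).as_matrix();T[:3,3]=tcp
    return c["intrinsics"],T@c["tool_from_camera"]
def px(KT,u,v,z):
    K,T=KT
    d=np.linalg.inv(K)@[u,v,1];d=T[:3,:3]@[d[0],-d[1],-d[2]];o=T[:3,3]
    return o+d*(z-o[2])/d[2]
def proj(KT,p):
    K,T=KT;c=np.linalg.inv(T)@np.append(p,1);w=K@[c[0],-c[1],-c[2]];return w[:2]/w[2]
def quat(yaw): # tool down, closing line (tool y) at angle yaw from world x
    c,s=np.cos(yaw),np.sin(yaw)
    M=np.array([[-s,c,0],[c,s,0],[0,0,-1.]])  # columns x,y,z : y=(c,s,0), x=y×z
    y=np.array([c,s,0]);z=np.array([0,0,-1.]);x=np.cross(y,z)
    return np.roll(R.from_matrix(np.c_[x,y,z]).as_quat(),1)
E
python3 - <<'E'
from h import *
s=camT("scene");w=camT("wrist",[0.6246,0,0.2221],[-0.0004,.7071,.7071,-.0004])
for l,k,u,v,z in [("red",s,243,254,.038),("grip",s,267,260,.068),("keytop",s,213,185,.104),("stand",s,215,207,.03),
 ("gripW",w,157,281,.068),("screwW",w,164,312,.038),("redW",w,168,188,.038),("smallgrip",s,484,292,.05),("wing",s,168,248,.005)]:
    print(l,px(k,u,v,z))
E
```

```text
red [0.4589 0.0118 0.038 ]
grip [ 0.445  -0.0778  0.068 ]
keytop [0.5883 0.2276 0.104 ]
stand [0.5898 0.2306 0.03  ]
gripW [ 0.466  -0.0631  0.068 ]
screwW [ 0.4535 -0.1142  0.038 ]
redW [0.4757 0.0229 0.038 ]
smallgrip [ 0.6587 -0.5408  0.05  ]
wing [0.3958 0.2194 0.005 ]
```

View pics/side0.png

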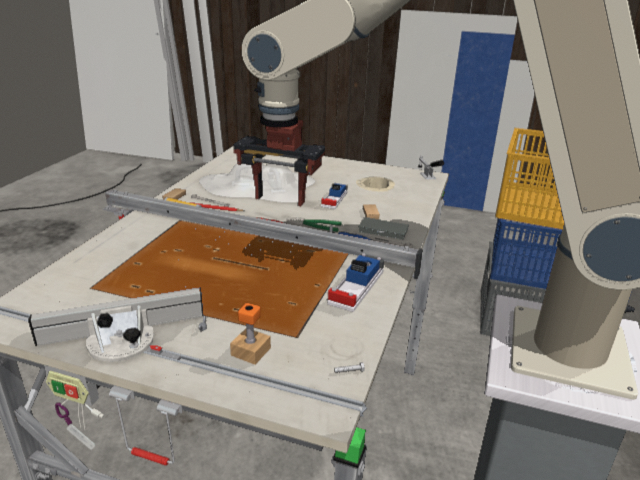

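```bash
python3 - <<'E'
from h import *
movel([0.455,-0.07,0.22],v=.2)
t,q=get_tcp_pos(),get_ee_rot();im=read_camera("wrist");print(t,q,get_time())
cv2.imwrite("pics/w1.png",im[:,:,::-1])
s=read_camera("scene")
a=cv2.resize(s[235:305,220:310],None,fx=3.5,fy=3.5,interpolation=2);b=cv2.resize(s[270:330,435:525],None,fx=3.5,fy=3.5,interpolation=2)
h=min(a.shape[0],b.shape[0])
c=np.hstack([a[:h],b[:h]]);c=c[:, :640] if c.shape[1]>640 else np.pad(c,((0,0),(0,640-c.shape[1]),(0,0)))
# confirmation crop: large (left), small (right), below near wrist picture crop
out=np.vstack([c,im[:360]]);print(out.shape,h);cv2.imwrite("pics/w1c.png",out[:600,:,::-1])
E
```

```text
[ 0.4561 -0.0699  0.2203] [0.0005 0.7071 0.7071 0.0004] 1.2667
(570, 640, 3) 210
```

View pics/w1c.png

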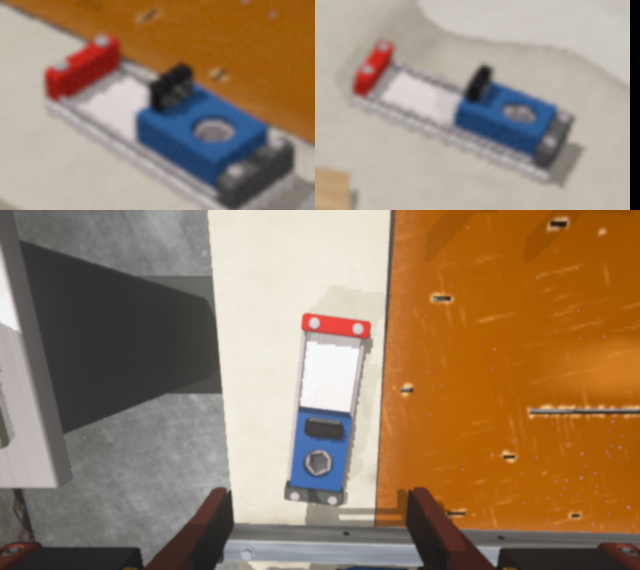

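Two carriages: the larger (left of the fence, wrist carriage about 53 px wide, grip at (324,216)) and the smaller (scene (490,302)). The size check is below.

```bash
python3 - <<'E'
from h import *
im=cv2.imread("pics/w1.png")
w=camT("wrist",[0.4561,-0.0699,0.2203],[0.0005,.7071,.7071,.0004])
for l,u,v,z in [("c1",299,200,.044),("c2",352,202,.044),("c3",291,278,.044),("c4",343,282,.044),("grip",324,216,.068),("screw",318,252,.038),("redL",303,112,.038),("redR",370,118,.038),("dkL",285,282,.03),("dkR",343,288,.03)]:
    print(l,px(w,u,v,z))
c=cv2.resize(im[90:310,255:395],None,fx=2.7,fy=2.7,interpolation=2)
hsv=cv2.cvtColor(im,cv2.COLOR_BGR2HSV)
m=((hsv[...,0]>100)&(hsv[...,0]<125)&(hsv[...,1]>130)&(hsv[...,2]>60)).astype(np.uint8);m[:150]=0;m[310:]=0;m[:,:270]=0;m[:,380:]=0
k=max(cv2.findContours(m,0,2)[0],key=cv2.contourArea);print("blue",cv2.minAreaRect(k))
g=((hsv[...,2]<70)).astype(np.uint8);g[:200]=0;g[245:]=0;g[:,:290]=0;g[:,360:]=0
k=max(cv2.findContours(g,0,2)[0],key=cv2.contourArea);print("black",cv2.minAreaRect(k),cv2.boundingRect(k))
cv2.imwrite("pics/w1d.png",c)
E
```

```text
c1 [ 0.4366 -0.0573  0.044 ]
c2 [ 0.488  -0.0593  0.044 ]
c3 [ 0.4268 -0.1398  0.044 ]
c4 [ 0.481  -0.1444  0.044 ]
grip [ 0.4605 -0.0672  0.068 ]
screw [ 0.4549 -0.1132  0.038 ]
redL [0.4413 0.0235 0.038 ]
redR [0.503  0.0182 0.038 ]
dkL [ 0.4189 -0.1509  0.03  ]
dkR [ 0.4822 -0.1581  0.03  ]
blue ((320.13824462890625, 241.57505798339844), (51.351722717285156, 72.96734619140625), 6.709837436676025)
black ((323.71539306640625, 219.72308349609375), (35.5880012512207, 13.296615600585938), 6.911227226257324) (306, 211, 36, 18)
```

View pics/w1d.png

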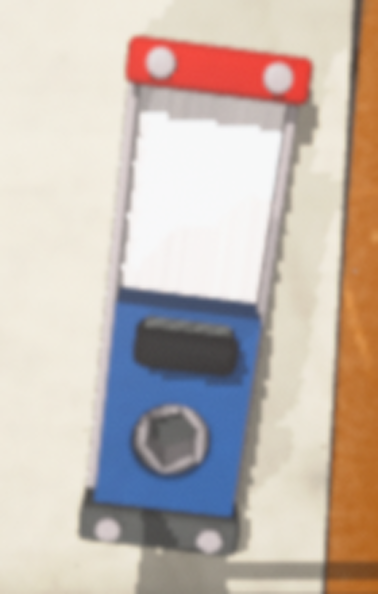

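The crop shows one carriage 53 mm wide and about 80 mm long, so it is the larger. The grip top is at wrist (324,219.5), the screw at (318.3,252.6), and the slide axis is about 6.9° off +y towards +x. I'll grasp and slide it.

```bash
python3 - <<'E'
from h import *
w=camT("wrist",[0.4561,-0.0699,0.2203],[0.0005,.7071,.7071,.0004])
g=px(w,324.2,219.5,.068);s=px(w,318.3,252.6,.038);print(g,s,np.hypot(*(g-s)[:2]),np.arctan2((g-s)[0],(g-s)[1]))
a=0.12;q=quat(-a);d=np.array([np.sin(a),np.cos(a),0])
move_pose([g[0],g[1],.12],q)
print(movel([g[0],g[1],.052],v=.08,until_force=8),get_tcp_pos())
command_gripper(0.0);print(get_grip_width()*88,get_finger_force(),get_ft_force(),get_ft_torque())
p=get_tcp_pos()
r=movel(p+.095*d,v=.05,until_force=15);p2=get_tcp_pos()
print(r,p2,(p2-p)@d,get_ft_force(),get_time())
im=read_camera("wrist");cv2.imwrite("pics/w2.png",im[:,:,::-1]);print(get_ee_rot())
E
```

```text
[ 0.4607 -0.0705  0.068 ] [ 0.4552 -0.1139  0.038 ] 0.04379039309123835 0.1258083914614104
False [ 0.461  -0.0705  0.0523]
35.778346244120506 30.000434517860413 [-2.0092  0.8031  3.8818] [-0.0023  0.5289 -0.0154]
True [0.4693 0.0047 0.0519] 0.07565948049241317 [-0.2419 -1.5607  4.5453] 5.025
[ 0.0004  0.7479  0.6638 -0.0005]
```

```bash
python3 - <<'E'
from h import *
d=np.array([np.sin(.12),np.cos(.12),0])
p=get_tcp_pos()
r=movel(p+.012*d,v=.02,until_force=24);p2=get_tcp_pos();print(r,p2,(p2-p)@d,get_ft_force())
wait(.3);print(get_tcp_pos(),get_ft_force())
command_gripper(0.75);p=get_tcp_pos();movel([p[0],p[1],.2],v=.15)
p=get_tcp_pos();print(p,get_ft_force(),get_time())
# look from 80 mm further back
movel([0.46,-.06,.22],v=.2)
t,q=get_tcp_pos(),get_ee_rot();im=read_camera("wrist");print(repr(t),repr(q));cv2.imwrite("pics/w3.png",im[:,:,::-1])
cv2.imwrite("pics/w3c.png",cv2.resize(im[60:310,220:420,::-1],None,fx=2.4,fy=2.4,interpolation=2))
# then over the key
move_pose([.58,.19,.26],quat(0))
t,q=get_tcp_pos(),get_ee_rot();im=read_camera("wrist");print(repr(t),repr(q));cv2.imwrite("pics/k1.png",im[:,:,::-1]);print(get_time())
E
```

```text
True [0.4694 0.0049 0.0519] 0.00025638536047353956 [-0.2822 -3.5242  4.604 ]
[0.4693 0.0049 0.0518] [ 0.0243 -2.7942  5.1351]
[0.4684 0.0049 0.1993] [-0.6035 -0.2572  0.2023] 7.4917
array([ 0.4597, -0.0599,  0.2194]) array([ 0.0004,  0.7478,  0.664 , -0.0024])
array([0.5793, 0.1893, 0.2595]) array([-0.0001,  0.7072,  0.7071, -0.0007])
9.1667
```

View pics/w3c.png

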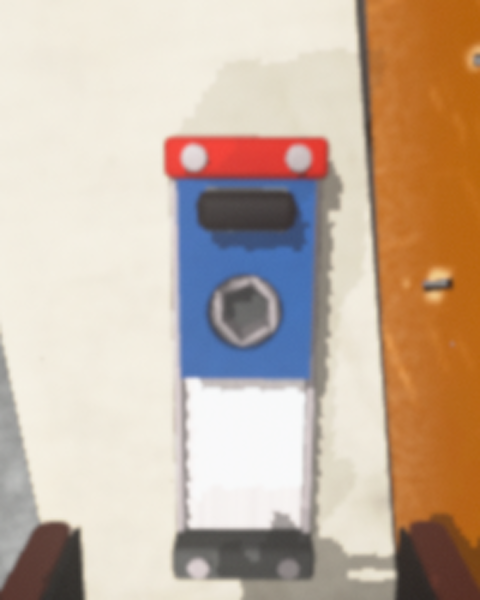

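View pics/k1.png

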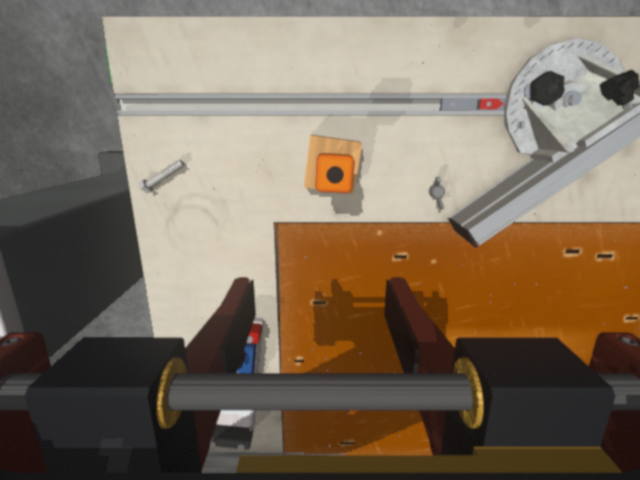

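w3c: the carriage is hard against the red block, with the socket rim centred at wrist (322,190). k1: key top centre at (335,173), on its stand at (333,163). The wing nut is at (438,190), the bolt at (165,175), and both are clear of the key.

```bash
python3 - <<'E'
from h import *
k=camT("wrist",[0.5793,0.1893,0.2595],[-0.0001,0.7072,0.7071,-0.0007])
im=cv2.imread("pics/k1.png");hsv=cv2.cvtColor(im,cv2.COLOR_BGR2HSV)
m=((hsv[...,0]<14)&(hsv[...,1]>200)&(hsv[...,2]>200)).astype(np.uint8)
m[:140]=0;m[205:]=0;m[:,:300]=0;m[:,370:]=0
c=max(cv2.findContours(m,0,2)[0],key=cv2.contourArea);r=cv2.minAreaRect(c);print(r)
b=cv2.boxPoints(r);P=np.array([px(k,*x,.104) for x in b]);print(P,P.mean(0),np.linalg.norm(P-np.roll(P,1,0),axis=1))
e=P[1]-P[0];print("yaws",[np.degrees(np.arctan2(*(P[i]-P[i-1])[[1,0]])) for i in range(4)])
print("stand",px(k,333,163,.03),"wing",px(k,438,190,.005),"bolt",px(k,165,175,.005))
w=camT("wrist",[.4597,-.0599,.2194],[.0004,.7478,.664,-.0024])
s=px(w,322.1,189.6,.038);print("sock",s)
im=cv2.imread("pics/w3.png",0)
# rectified top view of rim plane, 0.25mm/px, x right=world x, y up=world y
g=np.arange(-20,20.01,.2)/1000
U=np.array([[proj(w,s+[x,y,0]) for x in g] for y in g[::-1]]).astype(np.float32)
cimg=cv2.imread("pics/w3.png")
t=cv2.remap(cimg,U[...,0],U[...,1],cv2.INTER_CUBIC);np.save("rect.npy",t)
cv2.imwrite("pics/sock.png",cv2.resize(t,(600,600)))
E
```

```text
((333.8204650878906, 172.91162109375), (34.11068344116211, 34.63627243041992), 3.012787342071533)
[[0.576  0.2159 0.104 ]
 [0.5777 0.2465 0.104 ]
 [0.6075 0.2449 0.104 ]
 [0.6067 0.2143 0.104 ]] [0.592  0.2304 0.104 ] [0.0308 0.0306 0.0299 0.0306]
yaws [np.float64(176.95940983017746), np.float64(86.82152066843634), np.float64(-2.9545540686654332), np.float64(-91.50447874579746)]
stand [0.5939 0.2314 0.03  ] wing [0.7194 0.1973 0.005 ] bolt [0.3987 0.215  0.005 ]
sock [ 0.4644 -0.0392  0.038 ]
```

View pics/sock.png

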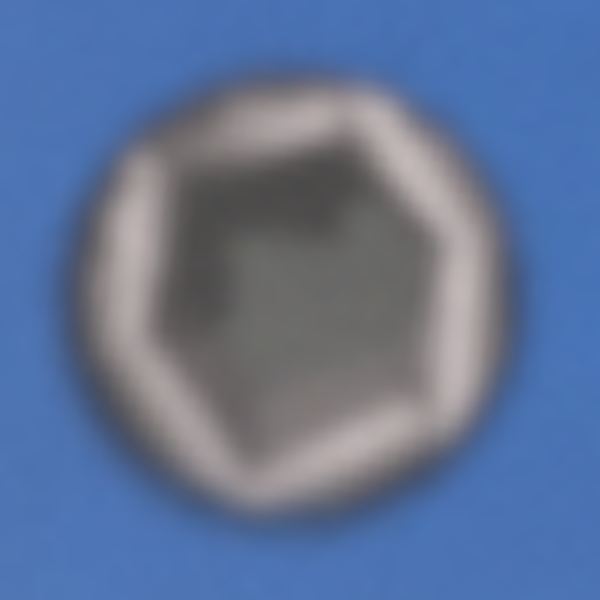

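The rectified socket shows hex vertices giving a flat normal of about -12.5° (mod 60°), centred near (0.464,-0.039). The key measures (0.592,0.230), yaw about -2.7° (mod 90°), which agrees with the stand at (0.594,0.231). Next I'll look at the socket from ±90° yaw to cancel calibration offset. Then I'll squeeze-centre the key in two directions and lift it.

```bash
python3 - <<'E'
from h import *
p=np.array([.592,.2304]);y=np.radians(-2.7)
command_gripper(1.0)
move_pose([*p,.15],quat(y))
print(movel([*p,.074],v=.12,until_force=6),get_tcp_pos())
command_gripper(0.0);print(get_grip_width()*88,get_ft_force())
command_gripper(1.0);movel([*p,.14],v=.2)
y2=np.radians(87.3)
move_pose([*p,.14],quat(y2));print("q",get_joint_pos())
print(movel([*p,.072],v=.12,until_force=6),get_tcp_pos())
command_gripper(0.0);print(get_grip_width()*88,get_finger_force(),get_ft_force(),get_time())
p=get_tcp_pos();print(movel([p[0],p[1],.2],v=.1))
wait(.2);print(get_tcp_pos(),get_ft_force(),get_time())
im=read_camera("wrist");cv2.imwrite("pics/k2.png",im[:,:,::-1])
cv2.imwrite("pics/k2c.png",cv2.resize(im[200:340,240:400,::-1],None,fx=4,fy=4,interpolation=2))
E
```

```text
False [0.5927 0.2306 0.0749]
33.9929695953679 [ 0.1301 -0.4809  0.0247]
q [ 0.3524  0.537   1.6612  0.      0.9447 -1.1703]
False [0.5924 0.2306 0.0723]
33.95419775215337 29.998062551021576 [-0.7324 -0.408   0.8665] 16.35
False
[0.5917 0.2303 0.1994] [-0.6992  0.0084 -2.4722] 17.9833
```

View pics/k2c.png

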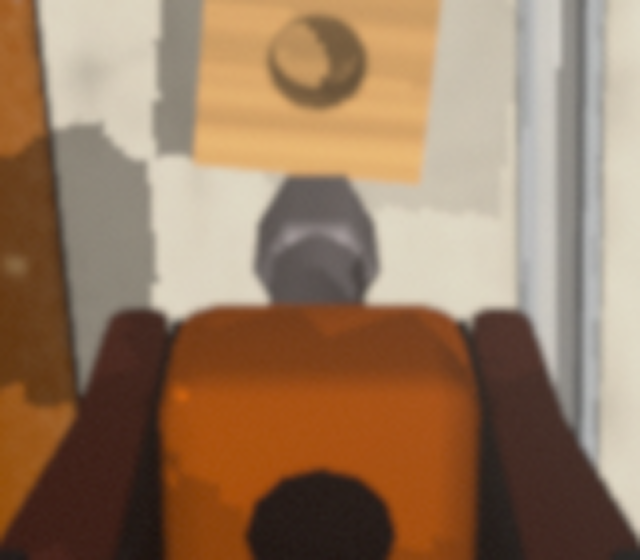

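k2c: the key is held square, its bit centred at column 319.5 with one flat facing the camera (flat top edge at crop (285..345,178)). The bit's flats are therefore along the tool axes, and I need a tool yaw of about 77.5° to match the socket. I'll refine the socket centre from this orientation by fitting the counterbore circle.

```bash
cat >> h.py <<'E'
def bore(im,KT,s):
    hsv=cv2.cvtColor(im,cv2.COLOR_BGR2HSV)
    m=((hsv[...,0]>100)&(hsv[...,0]<125)&(hsv[...,1]>120)).astype(np.uint8)
    u0=proj(KT,s); cs,_=cv2.findContours(m,cv2.RETR_CCOMP,cv2.CHAIN_APPROX_NONE)
    best=None
    for c in cs:
        e=cv2.minEnclosingCircle(c)
        if 10<e[1]<26 and np.hypot(*(np.array(e[0])-u0))<14: best=c
    P=np.array([px(KT,*x[0],.044)[:2] for x in best])
    A=np.c_[2*P,np.ones(len(P))];x=np.linalg.lstsq(A,(P**2).sum(1),rcond=None)[0]
    return x[:2],np.sqrt(x[2]+x[:2]@x[:2])
E
python3 - <<'E'
from h import *
s=np.array([.4642,-.0387,.044])
print("w3",bore(cv2.imread("pics/w3.png"),camT("wrist",[.4597,-.0599,.2194],[.0004,.7478,.664,-.0024]),s))
y=np.radians(77.5);tx=np.array([-np.sin(y),np.cos(y)])
move_pose([*(s[:2]-.045*tx),.22],quat(y));wait(.2)
t,q=get_tcp_pos(),get_ee_rot();im=read_camera("wrist");cv2.imwrite("pics/w4.png",im[:,:,::-1]);print(t,q,get_time(),get_joint_pos())
print("w4",bore(np.ascontiguousarray(im[:,:,::-1]),camT("wrist",t,q),s))
E
```

```text
w3 (array([ 0.4636, -0.0379]), np.float64(0.015724498636393084))
[ 0.5086 -0.0475  0.2198] [-0.      0.108   0.9941  0.    ] 19.4083 [-0.1167  0.2594  1.8821  0.0001  1.0002 -1.4708]
w4 (array([ 0.4636, -0.0383]), np.float64(0.015599071613828354))
```

Both views agree on (0.4636,-0.0381). I'll insert there.

```bash
python3 - <<'E'
from h import *
s=np.array([.4636,-.0381]);y=np.radians(77.5)
move_pose([*s,.12],quat(y));wait(.3)
p=get_tcp_pos();print(p,get_ft_force());s=s+(s-p[:2])
r=movel([*s,.084],v=.02,until_force=6);print(r,get_tcp_pos(),get_ft_force(),get_ft_torque(),get_time())
E
```

```text
[ 0.4651 -0.0383  0.1212] [ 0.1928 -0.2671 -1.808 ]
True [ 0.4631 -0.0379  0.0848] [-0.1262  0.5337  4.2835] [-0.0515 -0.009   0.0114] 21.8833
```

Bottomed at TCP z 0.0848 (expected 0.0853), so the key is seated. Now turn it clockwise with the last joint.

```bash
python3 - <<'E'
from h import *
q=get_joint_pos().copy();q0=q[5];t0=get_ft_torque()[2]
while q[5]-q0<2.75 and q[5]<2.4:
    q[5]+=.15 if q[5]-q0<1.8 else .05
    movej(q);tz=get_ft_torque()[2];a=get_joint_pos()[5]-q0
    if q[5]-q0>1.7 or abs(tz)>.4: print(round(a,3),round(q[5]-q0,3),round(tz,3))
    if abs(tz-t0)>.6: break
print(get_tcp_pos(),get_ft_force(),get_ft_torque(),get_grip_width()*88,get_time())
E
```

```text
1.792 1.8 0.006
1.942 1.95 -0.022
1.992 2.0 -0.007
2.042 2.05 -0.013
2.092 2.1 0.012
2.142 2.15 0.039
2.192 2.2 0.007
2.242 2.25 0.039
2.292 2.3 0.024
2.342 2.35 0.064
2.392 2.4 0.068
2.442 2.45 0.053
2.492 2.5 0.073
2.543 2.55 -0.035
2.593 2.6 0.161
2.644 2.65 0.23
2.694 2.7 0.324
2.745 2.75 0.3
[ 0.4635 -0.0382  0.085 ] [ 5.5808 -3.0444 -0.0911] [-0.6234 -0.9937  0.3   ] 33.87841088929951 29.35
```

```bash
python3 - <<'E'
from h import *
q=get_joint_pos().copy();c=q[5]+.005
for i in range(5):
    c+=.04;q[5]=c;movej(q);wait(.1)
    print(round(c,3),get_joint_pos()[5],get_effort()[5],get_ft_torque(),get_ft_force(),get_grip_width()*88,get_tcp_pos())
    if abs(get_ft_torque()[2])>.8: break
im=read_camera("wrist");cv2.imwrite("pics/w5.png",im[:,:,::-1]);print(get_time())
cv2.imwrite("pics/w5c.png",cv2.resize(im[120:420,120:520,::-1],None,fx=2,fy=2,interpolation=2))
E
```

```text
1.33 1.3266512655674536 0.47230012714862823 [-0.1101 -0.9052  0.4727] [ 4.48   -0.8823  0.1307] 34.47864601366126 [ 0.4635 -0.0383  0.085 ]
1.37 1.3680117519894501 0.4957934841513634 [-0.2245 -0.8126  0.4754] [ 3.8792 -1.6323 -0.6356] 33.36626305599873 [ 0.4635 -0.0383  0.085 ]
1.41 1.4085362359656537 0.1814450416713953 [-0.3301 -0.8767  0.1365] [ 3.615  -1.3265  0.425 ] 33.908220840244645 [ 0.4635 -0.0383  0.085 ]
1.45 1.4488238150486221 -0.11640465818345547 [-0.4025 -0.8443 -0.1162] [ 3.8801 -1.7728  1.0196] 33.8627489494376 [ 0.4635 -0.0383  0.085 ]
1.49 1.4884968745318177 0.0031871387909632176 [-0.3175 -0.8489  0.0203] [ 3.7285 -1.3539  0.1973] 33.62910178292768 [ 0.4635 -0.0383  0.085 ]
31.15
```

View pics/w5c.png

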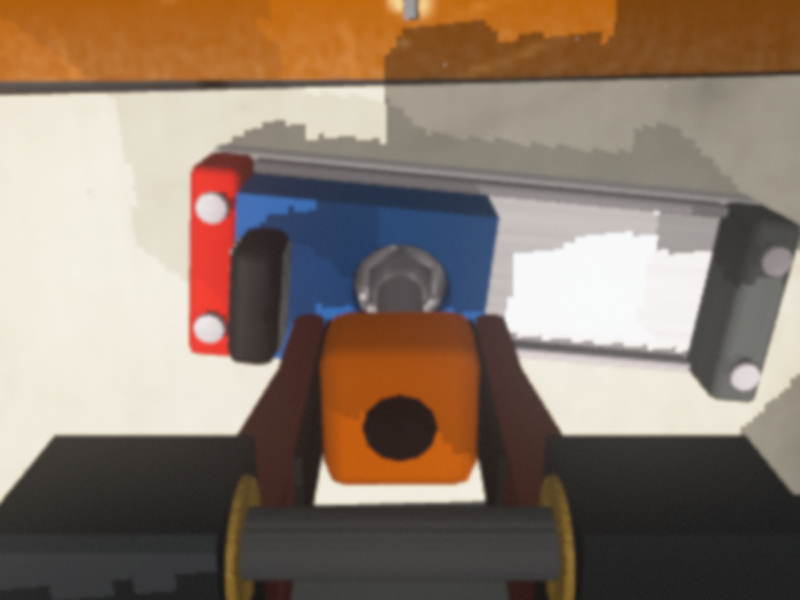

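w5c: the key stands upright in the screw, square to the pads, with the carriage still against red. Torque built to about 0.47 N m and then fell off. I'll check numerically how the socket hex is oriented now.

```bash
python3 - <<'E'
from h import *
from scipy.ndimage import map_coordinates
c0=np.array([.4636,-.0381])
V={"w3":([.4597,-.0599,.2194],[.0004,.7478,.664,-.0024]),"w4":([.5086,-.0475,.2198],[0,.108,.9941,0]),"w5":(get_tcp_pos(),get_ee_rot())}
print(V["w5"])
for n,(t,q) in V.items():
    KT=camT("wrist",np.array(t),np.array(q));im=cv2.imread(f"pics/{n}.png")
    s,r=bore(im,KT,np.array([*c0,.044])) if n!="w5" else (c0,0)
    g=im.astype(float).mean(2)
    A=np.arange(-90,270,10)
    print(n,s,r)
    for rr in (.009,.0098,.0108,.012):
        v=[]
        for a in np.radians(A):
            u=proj(KT,np.array([s[0]+rr*np.cos(a),s[1]+rr*np.sin(a),.038]));v.append(map_coordinates(g,[[u[1]],[u[0]]],order=1)[0])
        print(rr,np.array(v).astype(int).tolist())
E
```

```text
(array([ 0.4635, -0.0383,  0.085 ]), array([ 0.0003,  0.9999, -0.0126,  0.0014]))
w3 [ 0.4639 -0.0376] 0.01571793607472341
0.009 [122, 123, 127, 126, 121, 115, 115, 121, 123, 121, 114, 112, 124, 129, 120, 100, 95, 114, 134, 135, 125, 105, 89, 87, 101, 121, 132, 125, 110, 101, 107, 111, 108, 102, 104, 116]
0.0098 [124, 132, 139, 138, 129, 118, 129, 140, 147, 146, 133, 136, 154, 160, 151, 125, 115, 144, 158, 154, 140, 120, 101, 99, 125, 148, 159, 152, 138, 122, 127, 131, 125, 111, 103, 115]
0.0108 [135, 153, 165, 162, 147, 129, 151, 168, 174, 175, 165, 165, 176, 181, 178, 159, 140, 166, 165, 157, 143, 124, 112, 120, 153, 172, 175, 168, 166, 150, 151, 156, 149, 133, 110, 116]
0.012 [154, 172, 177, 173, 161, 149, 176, 179, 173, 171, 169, 164, 163, 167, 173, 177, 159, 155, 139, 135, 127, 109, 110, 135, 160, 165, 155, 154, 157, 154, 149, 155, 158, 154, 131, 126]
w4 [ 0.4633 -0.0381] 0.015592935148994593
0.009 [108, 114, 118, 114, 107, 105, 113, 119, 120, 116, 102, 93, 99, 103, 99, 93, 88, 95, 107, 111, 105, 91, 79, 82, 105, 127, 138, 135, 112, 100, 109, 118, 116, 106, 98, 101]
0.0098 [117,
[... 516 characters left out ...]
5, 130, 132, 141, 150, 141, 128]
w5 [ 0.4636 -0.0381] 0
0.009 [85, 80, 76, 77, 80, 83, 82, 81, 80, 78, 79, 81, 84, 81, 79, 75, 77, 79, 82, 89, 94, 95, 83, 74, 75, 77, 77, 77, 78, 79, 78, 76, 83, 103, 100, 91]
0.0098 [93, 83, 75, 76, 89, 93, 89, 83, 78, 76, 78, 86, 93, 92, 86, 77, 87, 92, 95, 109, 96, 94, 97, 76, 75, 74, 72, 72, 72, 77, 77, 77, 92, 106, 96, 93]
0.0108 [115, 102, 85, 92, 110, 108, 99, 88, 78, 75, 85, 97, 104, 103, 101, 95, 100, 101, 108, 134, 128, 93, 125, 91, 71, 67, 66, 66, 67, 71, 75, 89, 128, 126, 102, 115]
0.012 [113, 113, 104, 111, 113, 107, 99, 92, 81, 83, 104, 103, 99, 97, 98, 96, 91, 90, 99, 131, 170, 108, 163, 110, 66, 65, 65, 66, 67, 67, 70, 111, 154, 153, 109, 111]
```

The socket hex has moved from about -17° to 27° (mod 60°), so the screw turned about 2.37 rad. It is at its stop, and the key has been over-twisted by about 30° against it. The torque rise began at a key angle of about 2.56 rad. I'll back off past that and come up to the stop gently.

```bash
python3 - <<'E'
from h import *
q=get_joint_pos().copy();z0=-1.471
def go(a):
    q[5]=a+z0;movej(q);wait(.1);tz=get_ft_torque()[2];print(round(a,3),round(tz,3),round(get_effort()[5],3),round(get_grip_width()*88,2));return tz
for a in (2.9,2.8,2.7,2.55,2.4): go(a)
for a in np.arange(2.45,2.72,.04):
    if go(a)>.22: break
print(get_tcp_pos(),get_ft_force(),get_time())
im=read_camera("wrist");cv2.imwrite("pics/w6.png",im[:,:,::-1])
E
```

```text
2.9 0.168 0.1 33.76
2.8 0.114 0.096 33.86
2.7 0.09 0.096 34.24
2.55 0.052 0.091 33.6
2.4 0.109 0.162 33.97
2.45 -0.031 -0.04 33.63
2.49 -0.056 -0.049 34.02
2.53 -0.038 -0.046 34.03
2.57 -0.096 -0.047 33.61
2.61 -0.075 -0.043 33.94
2.65 -0.068 -0.042 33.97
2.69 -0.03 -0.039 33.64
[ 0.4635 -0.0383  0.085 ] [ 4.3044 -3.2766  0.4955] 35.3833
```

```bash
cat >> h.py <<'E'
from scipy.ndimage import map_coordinates
def ring(im,KT,s,R_=(.0098,.0108,.012),z=.038,A=np.arange(-90,270,10)):
    g=im.astype(float).mean(2)
    for rr in R_:
        v=[]
        for a in np.radians(A):
            u=proj(KT,np.array([s[0]+rr*np.cos(a),s[1]+rr*np.sin(a),z]));v.append(map_coordinates(g,[[u[1]],[u[0]]],order=1)[0])
        print(rr,np.array(v).astype(int).tolist())
E
python3 - <<'E'
from h import *
t,q=get_tcp_pos(),get_ee_rot();KT=camT("wrist",t,q);s=np.array([.4636,-.0381])
A=np.arange(-76.6+90-90,-76.6+90+91,10);print(A.astype(int).tolist())
ring(cv2.imread("pics/w6.png"),KT,s,(.0092,.0098,.0104,.011,.0118,.0126),A=A)
K5=camT("wrist",np.array([.4635,-.0383,.085]),np.array([.0003,.9999,-.0126,.0014]))
A=np.arange(-92,92,10);print(A.astype(int).tolist())
ring(cv2.imread("pics/w5.png"),K5,s,(.0092,.0098,.0104,.011,.0118,.0126),A=A)
E
```

```text
[-76, -66, -56, -46, -36, -26, -16, -6, 3, 13, 23, 33, 43, 53, 63, 73, 83, 93, 103]
0.0092 [81, 78, 74, 76, 79, 85, 83, 79, 77, 78, 79, 81, 86, 87, 83, 76, 78, 83, 85]
0.0098 [88, 82, 73, 74, 85, 93, 90, 80, 76, 76, 79, 86, 93, 95, 92, 80, 86, 96, 96]
0.0104 [102, 93, 79, 79, 100, 106, 96, 83, 76, 74, 81, 92, 102, 101, 101, 90, 97, 108, 109]
0.011 [117, 107, 90, 90, 111, 110, 100, 87, 76, 74, 87, 99, 105, 102, 103, 99, 99, 110, 115]
0.0118 [120, 120, 107, 104, 115, 108, 100, 91, 80, 80, 96, 102, 100, 97, 98, 98, 94, 100, 106]
0.0126 [104, 119, 118, 107, 107, 101, 94, 87, 81, 87, 96, 92, 90, 86, 88, 89, 85, 87, 92]
[-92, -82, -72, -62, -52, -42, -32, -22, -12, -2, 8, 18, 28, 38, 48, 58, 68, 78, 88]
0.0092 [86, 81, 76, 76, 80, 84, 83, 82, 79, 78, 78, 80, 85, 84, 80, 75, 78, 82, 85]
0.0098 [93, 84, 75, 74, 86, 93, 89, 84, 78, 76, 78, 84, 92, 93, 89, 79, 86, 92, 94]
0.0104 [106, 94, 82, 79, 99, 104, 97, 88, 78, 75, 80, 91, 100, 101, 98, 88, 96, 100, 102]
0.011 [117, 107, 92, 90, 111, 110, 102, 91, 80, 74, 86, 98, 104, 103, 103, 98, 100, 100, 104]
0.0118 [116, 114, 104, 105, 116, 110, 101, 92, 83, 77, 101, 103, 102, 98, 99, 99, 94, 92, 97]
0.0126 [101, 108, 108, 106, 108, 102, 95, 90, 84, 80, 108, 97, 91, 89, 90, 90, 83, 82, 88]
```

The ring pattern turned with the tool and stays 30° off the bit, so the bit corners look wedged against the flats and drag the screw with them. I'll drive back up to the stop, release so the key can relax, and look from above before a gentle regrasp.

```bash
cat >> h.py <<'E'
def keyyaw(im,KT,z=.117):
    hsv=cv2.cvtColor(im,cv2.COLOR_BGR2HSV)
    m=((hsv[...,0]<14)&(hsv[...,1]>190)&(hsv[...,2]>150)).astype(np.uint8)
    u=proj(KT,np.array([.4636,-.0381,z]));M=np.zeros_like(m);cv2.circle(M,tuple(int(x) for x in u),38,1,-1);m*=M
    c=max(cv2.findContours(m,0,2)[0],key=cv2.contourArea);r=cv2.minAreaRect(c);b=cv2.boxPoints(r)
    P=np.array([px(KT,*x,z) for x in b]);e=np.roll(P,-1,0)-P
    print("key",u,r,P.mean(0)[:2],np.degrees(np.arctan2(e[:,1],e[:,0]))%90)
E
python3 - <<'E'
from h import *
q=get_joint_pos().copy();z0=-1.471
for a in (2.80,2.88,2.94):
    q[5]=a+z0;movej(q);wait(.1);print(a,get_ft_torque()[2],get_ft_force())
command_gripper(.75)
print(get_ft_force(),get_tcp_pos(),get_time())
p=get_tcp_pos();Q=get_ee_rot();tx=R.from_quat(np.roll(Q,-1)).as_matrix()[:2,0]
movel([p[0],p[1],.15],v=.15)
movel([*(p[:2]-.04*tx),.22],v=.2)
t,Q=get_tcp_pos(),get_ee_rot();im=read_camera("wrist")[:,:,::-1].copy();cv2.imwrite("pics/w7.png",im)
print(repr(t),repr(Q),get_time());KT=camT("wrist",t,Q)
keyyaw(im,KT)
d=np.degrees(np.arctan2(tx[1],tx[0]));A=np.arange(d-90,d+91,10);print(A.astype(int).tolist());ring(im,KT,np.array([.4636,-.0381]),(.0092,.0098,.0104,.011,.0118,.0126),A=A)
E
```

```text
2.8 -0.06639577465726162 [ 3.5316 -3.5813  0.4325]
2.88 -0.08503463212186521 [ 3.7608 -1.4007  0.4679]
2.94 -0.0879538769882724 [ 4.2863 -1.4481  1.2075]
[-0.3369  0.7963  0.5094] [ 0.4634 -0.0383  0.085 ] 37.1667
array([ 0.4233, -0.038 ,  0.2193]) array([ 0.0003,  1.    , -0.0028,  0.0012]) 38.35
key [319.1243 184.6523] ((319.0, 182.5), (41.0, 40.0), 90.0) [ 0.4649 -0.038 ] [89.6726  0.62   89.6673 88.6832]
[-90, -80, -70, -60, -50, -40, -30, -20, -10, 0, 9, 19, 29, 39, 49, 59, 69, 79, 89]
0.0092 [109, 108, 106, 101, 97, 95, 97, 92, 88, 87, 88, 93, 105, 118, 129, 136, 142, 146, 146]
0.0098 [109, 109, 105, 102, 96, 91, 90, 86, 81, 80, 82, 87, 96, 110, 124, 134, 141, 145, 146]
0.0104 [109, 108, 104, 100, 94, 88, 85, 81, 81, 81, 87, 83, 88, 103, 121, 132, 141, 145, 146]
0.011 [109, 108, 104, 99, 93, 85, 81, 83, 83, 86, 98, 92, 82, 95, 117, 130, 140, 145, 146]
0.0118 [108, 107, 104, 97, 90, 81, 81, 88, 92, 99, 125, 108, 83, 86, 109, 128, 139, 145, 146]
0.0126 [108, 108, 103, 96, 86, 77, 84, 95, 97, 116, 151, 123, 87, 80, 103, 125, 138, 145, 146]
```

The key is still upright and square at yaw about 0°, with no spring-back. So the bit is seated again one hex phase on: it cammed over at the stop and the screw slipped back with it. In this phase the stop should come near key angle 3.6. I'll regrasp and turn on, stopping at the first torque rise.

```bash
python3 - <<'E'
from h import *
Q=get_ee_rot()
movel([.4635,-.0382,.14],v=.25);movel([.4635,-.0382,.085],v=.1,until_force=8)
command_gripper(0.0);wait(.1)
q=get_joint_pos().copy();z0=-1.471;a=q[5]-z0;b=get_ft_torque()[2];print(a,b,get_tcp_pos(),get_grip_width()*88,get_time())
hi=0
while a<3.9:
    a+=.12 if a<3.3 else .035
    q[5]=a+z0;movej(q);wait(.06);tz=get_ft_torque()[2];print(round(a,3),round(tz,3),round(get_effort()[5],3))
    hi=hi+1 if tz>.16 else 0
    if tz>.24 or hi>=2: break
print(get_tcp_pos(),get_ft_force(),get_grip_width()*88,get_time())
im=read_camera("wrist")[:,:,::-1].copy();cv2.imwrite("pics/w8.png",im)
E
```

```text
2.940118957359818 0.002878678652313671 [ 0.4636 -0.0383  0.0851] 33.90147423283108 40.2583
3.06 -0.123 -0.028
3.18 -0.069 -0.045
3.3 -0.124 -0.055
3.335 0.017 -0.011
3.37 -0.008 0.012
3.405 -0.0 0.016
3.44 0.028 0.017
3.475 -0.033 0.017
3.51 0.01 0.017
3.545 0.016 0.017
3.58 -0.002 0.018
3.615 0.048 0.065
3.65 0.184 0.156
3.685 0.153 0.235
3.72 0.32 0.332
[ 0.4637 -0.0382  0.0851] [1.0645 2.6237 2.9415] 33.781387712719095 44.8833
```

The stop is at 3.62, as predicted. I'll hold, ease the twist, release, retreat and check.

```bash
python3 - <<'E'
from h import *
wait(.3)
q=get_joint_pos().copy();q[5]=3.64-1.471;movej(q);wait(.1);print(get_ft_torque()[2],get_effort()[5])
command_gripper(.75);print(get_ft_force())
p=get_tcp_pos();Q=get_ee_rot();tx=R.from_quat(np.roll(Q,-1)).as_matrix()[:2,0]
movel([p[0],p[1],.15],v=.15);movel([*(p[:2]-.04*tx),.22],v=.25)
t,Q=get_tcp_pos(),get_ee_rot();im=read_camera("wrist")[:,:,::-1].copy();cv2.imwrite("pics/w9.png",im)
KT=camT("wrist",t,Q);keyyaw(im,KT);print("tool yaw mod 90",np.degrees(np.arctan2(tx[1],tx[0]))%90,t,get_time())
# red block to grip gap: red and blue extents along the slide
hsv=cv2.cvtColor(im,cv2.COLOR_BGR2HSV);d=np.array([np.sin(.12),np.cos(.12)])
m=((hsv[...,0]>100)&(hsv[...,0]<125)&(hsv[...,1]>120));v,u=np.nonzero(m)
X=np.array([px(KT,a,b,.044)[:2] for a,b in zip(u[::5],v[::5])])-[.4636,-.0381];X=X[np.hypot(*X.T)<.08];print("blue along slide rel socket",np.percentile(X@d,[1,99]))
m=(((hsv[...,0]<6)|(hsv[...,0]>172))&(hsv[...,1]>180));v,u=np.nonzero(m)
X=np.array([px(KT,a,b,.038)[:2] for a,b in zip(u[::3],v[::3])])-[.4636,-.0381];X=X[np.hypot(*X.T)<.1];print("red",np.percentile(X@d,[2,98]) if len(X) else None)
E
```

```text
0.15552664989051987 0.16806211788207293
[ 0.313  -0.7124  0.451 ]
key [319.6143 185.1897] ((319.5, 183.5), (41.0, 41.0), 90.0) [ 0.4644 -0.0387] [49.6379 50.6171 49.6496 48.6351]
tool yaw mod 90 49.58033108863737 [ 0.4331 -0.0123  0.2193] 47.375
blue along slide rel socket [-0.0253  0.0491]
red [0.0538 0.0644]
```

```bash
python3 -c "
from station import *
print(job_done(),get_time())"
```

```text
the job is handed in; nothing more can be done
the job is handed in; nothing more can be done
```

I handed the job in at about 47 s (verdict not shown): carriage against the red block, screw at its stop by torque after I overturned it once (the key slipped one flat in the socket, so I turned it up again), and the released key standing upright in it.

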